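# Pull-test two bench clips by their cards and sort them

### The job

On the audio repair bench stand two blue spring clips, each holding a yellow test card; one of the clips has gone weak. Lift each card by its grip bar straight up: the good clip keeps hold and comes up with its card, so carry it over by the card and stand it gently on the green half of the sorting board, card still in it; the weak clip lets its card slide out, so leave that clip standing where it is and put its card in the red tray of the board.

Things in the scene. Friction and masses are not known exactly. Their poses are not given: they have to be found in the camera images.
- clip_1: blue spring clip on a dark steel foot, 0.3 kg, loose on the bench, twin of the other. Foot 76 (x) x 56 (y) x 14 mm, jaws to 44 mm high, pinching along x. Origin: centre of the foot's underside, z up. card_1 stands in it, axes parallel, its origin 76 mm above the clip's. A good clip holds with about 4 times its weight and rises with the card; a weak one with under half and stays, its card free after 30 mm of lift.
- clip_2: blue spring clip on a dark steel foot, 0.3 kg, loose on the bench, twin of the other. Foot 76 (x) x 56 (y) x 14 mm, jaws to 44 mm high, pinching along x. Origin: centre of the foot's underside, z up. card_2 stands in it, axes parallel, its origin 76 mm above the clip's. A good clip holds with about 4 times its weight and rises with the card; a weak one with under half and stays, its card free after 30 mm of lift.
- card_1: rigid yellow test card, 35 g, upright in clip_1: at the top a grip bar 12 (x) x 40 (y) x 24 mm high, to be pinched along x; below it a blade 5 (x) x 30 (y) x 50 mm that rests on the clip's foot. Origin: centre of the grip bar, z up (62 mm above the blade's lower edge, 12 mm below the top).
- card_2: rigid yellow test card, 35 g, upright in clip_2: at the top a grip bar 12 (x) x 40 (y) x 24 mm high, to be pinched along x; below it a blade 5 (x) x 30 (y) x 50 mm that rests on the clip's foot. Origin: centre of the grip bar, z up (62 mm above the blade's lower edge, 12 mm below the top).
- sorter: wooden sorting board fixed to the bench, 176 (x) x 300 (y) mm. Origin: centre of its underside, z up. Its +y half is a flat green pad 160 (x) x 146 (y) mm, centred 73 mm along +y of the origin, top 6 mm above the bench. Its -y half is a red open tray, inside 166 (x) x 130 (y) mm, centred 78 mm along -y of the origin, floor 9 mm and rim 30 mm above the bench.
Not all that is in view belongs to the job. What is shaped like the card_2 but orange or purple is not meant.

How it is judged:
By the outcome, as a careful person would: the job done as asked, in the order asked, and still so for the second after the job is handed in, with the robot touching nothing.
It also fails if it takes over 70 s, if anything falls off the work surface, if the arm or the gripper's body presses on something with over 40 N, if the wrist force passes 120 N, or if a joint passes its speed limit or range.

### The arm

A 6-joint arm with a two-finger parallel gripper is mounted at the origin on the work surface. World frame = base frame: x ahead of the robot, y to its left, z up, the work surface at z = 0. Lengths are in mm, angles in degrees, forces in N, time in s.
With the tool pointing down it reaches from about 300 to 950 mm from the base axis. Payload 3.1 kg.
Tool frame: the origin (TCP) lies midway between the tips of the shut fingers; the grasp point (between the pads) lies bot.hold_point_z behind it (bot.hold_point_z is the distance from the TCP to the grasp point, in mm); z points along the fingers, y is the direction in which the jaws open and shut (so a half turn about z gives the same grasp; the last joint's range is limited). The gripper opens to 85 mm and grips with 20 to 120 N. Pads are 22 mm wide; open, the fingers measure 114 mm over their backs; the gripper's body (76 mm by 85 mm) begins 54 mm behind the grasp point. The pads swing forward as they close: fully open they stand 13 mm farther back than shut.
Start: joints at [60.178, 17.653, 93.61, -0, 68.738, -3.994], TCP at [272.329, 562.556, 205.272] pointing down, gripper open.
Joint ranges: [-175.34, 175.34], [-45.06, 112.39], [2.9, 150.54], [-68.45, 248.45], [3.09, 151.38], [-168.51, 168.51]. Speed limits (degrees/s): [159.86, 159.86, 180, 180, 180, 180].

### API

Orientations are given as a 3x3 rotation matrix whose columns are the frame's x, y, z axes.
In Python, from station import bot gives the robot as it stands.
- The arm moves only by the tool apply_moves, never from a script. Its argument "steps" is a list of rows, each a list of 7 numbers: the opening, from 0 (shut) to 1 (fully open), then the shift along the tool's x, y, z in m, then the turn, a rotation vector about the tool's x, y, z in rad. In form: [[hand, dx, dy, dz, rx, ry, rz], ...]. A call has 1 to 12 rows; each row shifts and turns the commanded pose from where the row before left it, along the tool's axes as they then stand; what a row does not reach is not made up. A row lasts 1/8 s, in which the tool goes at most 62.5 mm and 10.7 degrees, less where a joint would pass 70% of its speed; a pose out of reach is approached as far as the arm can. A call with a gripper value outside its range is refused whole. The fingers move at their own pace and stop on an object; "force" is the grip in N (left out, the last holds). Time passes only in rows, so rows that do not move let the fingers close. It gives the time, the measured TCP pose, the force and the opening at its end, in the units of the state.
- bot.observe(): the state, without advancing time (a new reading comes with each control period).
- bot.get_image(name): name is "side" or "top"; returns a dict with "frame" (384x512x3 uint8, red, green, blue), "depth" (384x512 float32, mm along the optical axis (not along the pixel's ray), 0 where there is no reading), "mtx" (3x3 intrinsics, pixels), "camera_from_world" (4x4, takes a point from world to camera coordinates). Camera axes: x right, y down, z forward; pixel columns grow to the right and rows downward; lengths in mm; the calibration is good to about 2 mm. A picture is of the moment at which its call begins.
- bot.hand_in(): hands the job in, once; it reports no verdict.
The state is a dict: "time_s": time; "joint_pos": joint angles; "dq": joint speeds; "joint_torque": joint torques, N m; "position": TCP position; "ee_rot": TCP orientation; "ft_force": force on the tool from outside, world axes, zero at the start; "wrist_torque": the same for the moment, N m; "grip_width": finger opening in mm.
Only numpy, scipy, OpenCV 4.12 (cv2) and the standard library are available. Lean on these libraries where they do the work, as an engineer would, in place of code of your own. Each camera call takes 0.05 s, during which the arm holds its last target. There are 200 camera calls.

## Working session

There is one attempt and no reset: what is moved stays moved. The work goes in short steps, Python scripts to look and compute and a tool call to move; the robot and the scene stay as the last step left them, time stands still between calls to the robot, and variables do not carry over. Pictures are saved under pics/ and viewed, on a budget of 10 in all, crops included, one or two more only if the job needs it, and the job is handed in when it is done.

Besides the shell and the picture viewer there is one more tool, called as a command line: name --pt "numbers of a row" for each row, then --argument value for the rest. apply_moves: Moves the arm, as the interface text tells. Its arguments: {"type":"object","properties":{"steps":{"type":"array"},"force":{"type":"number"}},"required":["steps"]}

```bash
ls; mkdir -p pics
python3 - <<'E'
from station import bot
import cv2,numpy as np
s=bot.observe();print(s['time_s'],s['position'],s['ee_rot'],s['grip_width'],bot.hold_point_z)
for n in ('top','side'):
    im=bot.get_image(n);np.savez('pics/'+n+'0.npz',**im)
    cv2.imwrite('pics/%s0.png'%n,cv2.resize(im['frame'][:,:,::-1],(800,600)))
    print(np.linalg.inv(im['camera_from_world'])[:3].round(2))
E
```

```text
pics
0.0 [271.86153943 561.78218546 204.05462805] [[-9.00108184e-01  4.35664850e-01 -1.18158145e-03]
 [ 4.35666411e-01  9.00105973e-01 -2.00381424e-03]
 [ 1.90557086e-04 -2.31842494e-03 -9.99997294e-01]] 85.32648187735187 18.700000000000003
[[ 0.00000e+00 -9.90000e-01  1.50000e-01  3.49370e+02]
 [-1.00000e+00 -0.00000e+00  1.00000e-02  2.32700e+01]
 [-1.00000e-02 -1.50000e-01 -9.90000e-01  1.18601e+03]]
[[-7.1000e-01 -4.4000e-01  5.5000e-01  6.0290e+01]
 [-7.0000e-01  4.6000e-01 -5.4000e-01  4.9197e+02]
 [-1.0000e-02 -7.7000e-01 -6.3000e-01  6.1986e+02]]
```

View pics/top0.png

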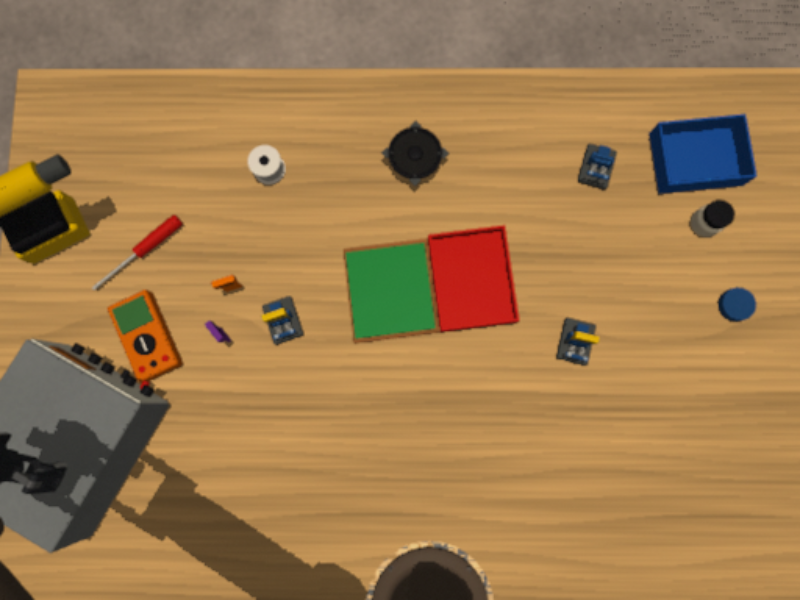

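View pics/side0.png

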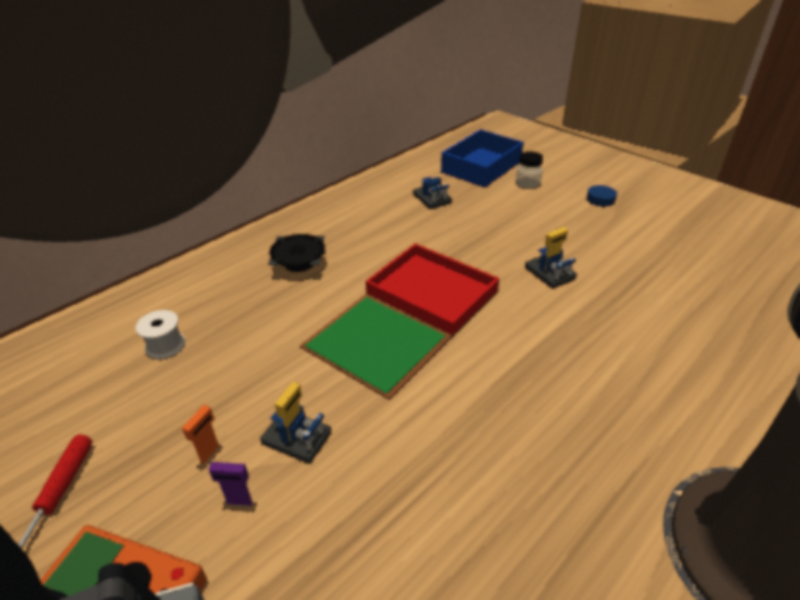

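The pictures show two yellow cards in blue clips, at top-view pixels (274,315) and (586,338). Things that could be mistaken for them are the orange card (225,283), the purple card (217,331) and the empty blue clip with no card (598,165). I choose the two yellow ones and will check them in one crop montage while measuring.

```bash
cat > h.py <<'E'
import cv2,numpy as np
def world(im):
    K=im['mtx'];d=im['depth'].astype(float);v,u=np.indices(d.shape)
    c=np.stack([(u-K[0,2])/K[0,0]*d,(v-K[1,2])/K[1,1]*d,d,np.ones_like(d)],-1)
    return (c@np.linalg.inv(im['camera_from_world']).T)[...,:3]
def hsv(im): return cv2.cvtColor(im['frame'],cv2.COLOR_RGB2HSV)
def yellow(im):
    h=hsv(im);return (h[...,0]>20)&(h[...,0]<33)&(h[...,1]>170)&(h[...,2]>70)&(im['depth']>0)
def rect(p):
    (cx,cy),(w,h),a=cv2.minAreaRect(p[:,:2].astype(np.float32));
    if w<h: w,h,a=h,w,a+90
    return np.round([cx,cy,w,h,(a+90)%180-90],1)
def comps(m,n=8):
    k,l,s,c=cv2.connectedComponentsWithStats(m.astype(np.uint8));return [(l==i,c[i]) for i in range(1,k) if s[i,4]>=n]
E
python3 - <<'E'
from h import *
L=[]
for n in('top','side'):
    im=dict(np.load(f'pics/{n}0.npz'));W=world(im);H=hsv(im)
    print(n,im['mtx'][0,0])
    for m,c in comps(yellow(im)):
        p=W[m]
        print('yellow',c.round(0),len(p),rect(p),'z',np.percentile(p[:,2],[2,50,98]).round(1))
        if n=='top': t=p[p[:,2]>80]; print('  bar', len(t), rect(t) if len(t)>4 else '', t.mean(0) if len(t) else '')
    if n=='top':
        for nm,m in(('green',(H[...,0]>45)&(H[...,0]<75)&(H[...,1]>120)),('red',((H[...,0]<4)|(H[...,0]>176))&(H[...,1]>200))):
            for q,c in comps(m,500): print(nm,c.round(0),rect(W[q]),np.median(W[q][:,2]))
    # clips: anything 5..60 mm high in local area
    P=[(175,202),(370,217)] if n=='top' else [(188,272),(353,166)]
    for u,v in P:
        a=W[v-28:v+28,u-28:u+28];r=im['frame'][v-28:v+28,u-28:u+28]
        L.append(cv2.resize(r[:,:,::-1],(400,300),interpolation=cv2.INTER_CUBIC))
        hh=H[v-28:v+28,u-28:u+28]
        foot=(a[...,2]>9)&(a[...,2]<19)&~((hh[...,0]<28)&(hh[...,1]>80))
        k=max(comps(foot),key=lambda c:c[0].sum())[0]; print('foot',n,k.sum(),rect(a[k]))
cv2.imwrite('pics/crop.png',np.vstack([np.hstack(L[:2]),np.hstack(L[2:])]))
E
```

```text
top 420.7823332479177
yellow [ 13. 119.] 673 [682.  656.9  89.6  48.  -61. ] z [179.  206.  214.6]
  bar 673 [682.  656.9  89.6  48.  -61. ] [680.58659718 643.6522938  202.58337399]
yellow [ 38. 148.] 651 [646.5 690.7 147.7  80.5 -43.9] z [ 7.4 41.7 62.5]
  bar 0  
yellow [175. 201.] 86 [495.2 276.7  60.2  20.1 -87.8] z [29.6 87.4 93. ]
  bar 69 [495.9 265.8  38.9  11.9 -69.1] [495.4214014  265.66404806  87.90873807]
yellow [375. 216.] 86 [ 458.6 -260.8   38.6   11.2   77.6] z [56.1 87.1 91.5]
  bar 68 [ 458.7 -260.9   38.3   10.9   77.8] [ 458.46506573 -260.8005562    87.76920327]
green [249. 186.] [488.1  65.1 285.9 144.7   7.4] 6.682498770099983
red [302. 178.] [504.9 -71.5 323.4 167.7  -4. ] 10.176575867411657
foot top 190 [495.5 265.9  74.   54.4  18.5]
foot top 213 [ 458.3 -259.3   72.3   52.4  -13.6]
side 369.8774544607277
yellow [355. 153.] 63 [ 454.4 -260.2   32.9    8.8   76.2] z [44.6 80.4 90.2]
yellow [184. 255.] 124 [490.9 265.5  37.6  11.5 -68.3] z [50.4 87.6 89.9]
foot side 425 [490.5 266.   74.2  52.8  20.2]
foot side 205 [ 453.6 -258.5   71.9   48.6  -11.4]
```

View pics/crop.png

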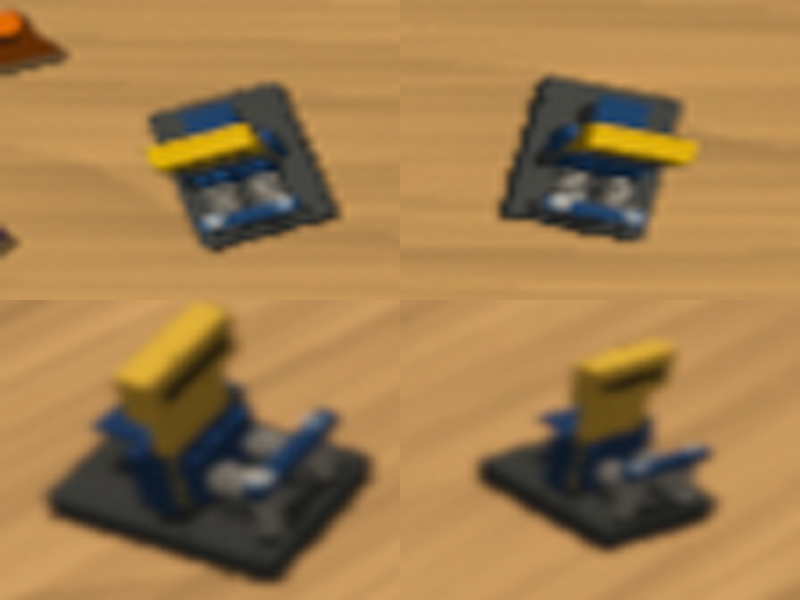

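```bash
cat >> h.py <<'E'
def go(pos,yaw,z_tcp):
    from station import bot
    s=bot.observe();R=np.array(s['ee_rot']);d=np.array([*pos,z_tcp])-s['position']
    ya=np.degrees(np.arctan2(R[1,1],R[0,1]));t=(ya-yaw+90)%180-90
    print('t',s['time_s'],'pos',np.round(s['position'],1),'yaw',round(ya,1),'F',np.round(s['ft_force'],1),'w',round(s['grip_width'],1))
    print('tool shift mm',(R.T@d).round(1),'rz rad',np.radians(t).round(3))
E
python3 - <<'E'
from h import *
im=dict(np.load('pics/top0.npz'));W=world(im);H=hsv(im)
g=(H[...,0]>45)&(H[...,0]<75)&(H[...,1]>120)
g[:,:200]=0
q=max(comps(g,500),key=lambda c:c[0].sum());p=W[q[0]];p=p[(p[:,2]<12)];print('green',rect(p))
r=((H[...,0]<4)|(H[...,0]>176))&(H[...,1]>200);r[:,:262]=0;r[:,340:]=0
q=max(comps(r,500),key=lambda c:c[0].sum());p=W[q[0]];print('red',rect(p[p[:,2]>25]),rect(p[p[:,2]<14]))
for u,v in((60,250),(45,300),(30,325),(80,260)):print(W[v,u])
go((493,265.7),20,250)
E
```

```text
green [551.4  73.3 158.3 144.7   7.4]
red [504.7 -72.3 324.7 166.2  -4.5] [569.9 -75.2 172.6 136.3   7.4]
[365.77549646 539.20922623 131.58497646]
[244.16654431 566.47994227 132.89180663]
[185.26289727 596.89511201 135.68325196]
[341.27948806 485.61031988 135.60551011]
t 0.1 pos [271.9 561.9 204.1] yaw 64.2 F [-0.4  0.4  0.5] w 85.7
tool shift mm [-328.  -170.3  -45.6] rz rad 0.771
```

apply_moves --pt "1 0 0 -0.046 0 0 0" --pt "1 -0.047 -0.0243 0 0 0 0" --pt "1 -0.047 -0.0243 0 0 0 0" --pt "1 -0.047 -0.0243 0 0 0 0" --pt "1 -0.047 -0.0243 0 0 0 0" --pt "1 -0.047 -0.0243 0 0 0 0" --pt "1 -0.047 -0.0243 0 0 0 0" --pt "1 -0.047 -0.0243 0 0 0 0" --pt "1 0 0 0 0 0 0.18" --pt "1 0 0 0 0 0 0.18" --pt "1 0 0 0 0 0 0.18" --pt "1 0 0 0 0 0 0.18" --force 40

```text
time_s: 1.6
position: [494.0, 265.8, 250.6]
ee_rot: [[-0.384, 0.923, -0.001], [0.923, 0.384, -0.001], [0.0, -0.001, -1.0]]
ft_force: [-0.2, 0.4, 1.3]
grip_width: 85.2
```

```bash
python3 -c "
from h import *
go((493,265.7),20,130)"
```

```text
t 1.6 pos [494.  265.8 250.6] yaw 22.6 F [-0.2  0.4  1.3] w 85.2
tool shift mm [  0.3  -0.7 120.6] rz rad 0.045
```

apply_moves --pt "1 0 -0.001 0.05 0 0 0.045" --pt "1 0 0 0.05 0 0 0" --pt "1 0 0 0.04 0 0 0" --pt "1 0 0 0.03 0 0 0" --pt "1 0 0 0.02 0 0 0" --pt "0.6 0 0 0 0 0 0" --pt "0.5 0 0 0 0 0 0" --pt "0.5 0 0 0 0 0 0"

```text
time_s: 2.6
position: [494.5, 266.2, 62.6]
ee_rot: [[-0.348, 0.938, 0.002], [0.938, 0.348, 0.001], [0.0, 0.003, -1.0]]
ft_force: [0.7, 1.2, 0.4]
grip_width: 42.5
```

Run:
```python
from h import *
from station import bot
go((493,265.7),20,59.5)
L=[]
for n,(u,v) in(('top',(172,195)),('side',(188,255))):
    im=bot.get_image(n);np.savez(f'pics/{n}1.npz',**im);L.append(cv2.resize(im['frame'][v-50:v+50,u-33:u+33,::-1],(396,600),interpolation=cv2.INTER_CUBIC))
cv2.imwrite('pics/c1.png',np.hstack(L))
```

```text
t 2.6 pos [494.5 266.2  62.6] yaw 20.3 F [0.7 1.2 0.4] w 42.5
tool shift mm [ 0.1 -1.6  3.1] rz rad 0.006
```

View pics/c1.png

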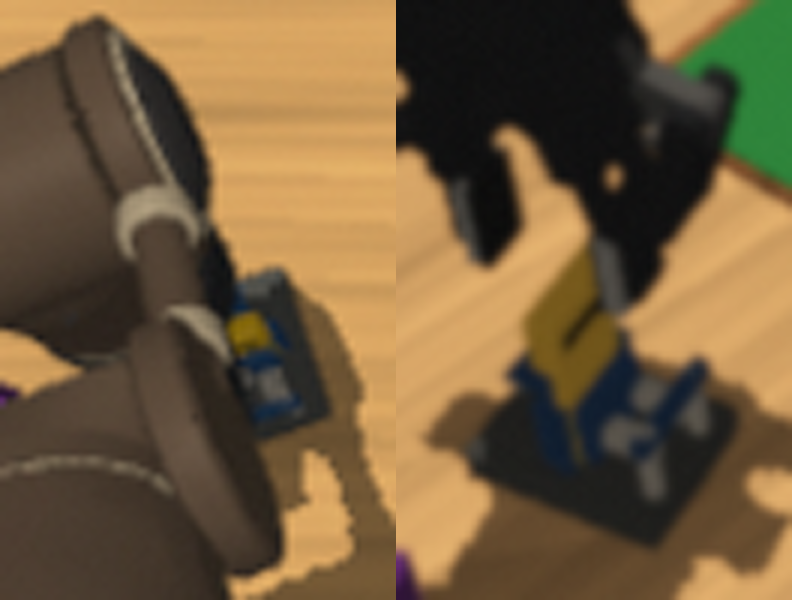

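The side crop shows the fingers straddling the bar: left pad tip at (485,225), right pad tip at (610,290), with the bar between them. I'll measure the centring from this same picture.

Run:
```python
from h import *
im=dict(np.load('pics/side1.npz'));W=world(im);H=hsv(im)
c=np.array([494.5,266.2]);a=np.radians(20.3);ex=np.array([np.cos(a),np.sin(a)]);ey=np.array([-ex[1],ex[0]])
y=yellow(im)
X=(W[...,:2]-c)@ex;Y=(W[...,:2]-c)@ey;Z=W[...,2]
near=(abs(X)<60)&(abs(Y)<45)
for nm,m in(('bar',y&near&(Z>66)),('fing',~y&near&(Z>66)&(Z<92)&(H[...,2]<140))):
    for k,cc in comps(m,6):print(nm,cc.round(),k.sum(),'X',np.percentile(X[k],[2,50,98]).round(1),'Y',np.percentile(Y[k],[2,50,98]).round(1),'Z',np.percentile(Z[k],[2,98]).round(1))
```

```text
bar [180. 259.] 19 X [-8.8 -6.9 -1.4] Y [ 9.7 16.7 18.7] Z [77.9 89.9]
fing [183. 257.] 129 X [-9.3 -6.1  1.2] Y [-12.6   7.1  18.9] Z [67.5 89.9]
```

Run:
```python
from h import *
im=dict(np.load('pics/side1.npz'));W=world(im)
c=np.array([494.5,266.2]);a=np.radians(20.3);ex=np.array([np.cos(a),np.sin(a)]);ey=np.array([-ex[1],ex[0]])
for v in (238,240,242,244,246,250,254):
  print(v,[(u,*np.round([(W[v,u,:2]-c)@ex,(W[v,u,:2]-c)@ey,W[v,u,2]]).astype(int)) for u in (166,168,170,172,189,191,193,195,197)])
```

```text
238 [(166, np.int64(23), np.int64(9), np.int64(124)), (168, np.int64(21), np.int64(6), np.int64(121)), (170, np.int64(21), np.int64(1), np.int64(117)), (172, np.int64(22), np.int64(-4), np.int64(111)), (189, np.int64(-30), np.int64(9), np.int64(146)), (191, np.int64(-33), np.int64(7), np.int64(146)), (193, np.int64(-34), np.int64(4), np.int64(143)), (195, np.int64(-39), np.int64(4), np.int64(145)), (197, np.int64(-47), np.int64(9), np.int64(154))]
240 [(166, np.int64(24), np.int64(10), np.int64(119)), (168, np.int64(21), np.int64(8), np.int64(118)), (170, np.int64(21), np.int64(3), np.int64(113)), (172, np.int64(21), np.int64(-2), np.int64(108)), (189, np.int64(-31), np.int64(11), np.int64(143)), (191, np.int64(-34), np.int64(10), np.int64(143)), (193, np.int64(-35), np.int64(6), np.int64(141)), (195, np.int64(-40), np.int64(6), np.int64(142)), (197, np.int64(-47), np.int64(10), np.int64(149))]
242 [(166, np.int64(25), np.int64(10), np.int64(113)), (168, np.int64(21), np.int64(9), np.int64(114)), (170, np.int64(20), np.int64(5), np.int64(110)), (172, np.int64(21), np.int64(-1), np.in
[... 1373 characters left out ...]
(189, np.int64(-25), np.int64(9), np.int64(113)), (191, np.int64(-28), np.int64(8), np.int64(113)), (193, np.int64(-31), np.int64(6), np.int64(112)), (195, np.int64(-35), np.int64(5), np.int64(113)), (197, np.int64(-36), np.int64(0), np.int64(108))]
254 [(166, np.int64(82), np.int64(-39), np.int64(1)), (168, np.int64(79), np.int64(-41), np.int64(0)), (170, np.int64(74), np.int64(-42), np.int64(1)), (172, np.int64(71), np.int64(-44), np.int64(0)), (189, np.int64(-23), np.int64(10), np.int64(102)), (191, np.int64(-27), np.int64(9), np.int64(103)), (193, np.int64(-28), np.int64(4), np.int64(98)), (195, np.int64(-34), np.int64(6), np.int64(103)), (197, np.int64(21), np.int64(-67), np.int64(-1))]
```

Run:
```python
from h import *
im=dict(np.load('pics/side1.npz'));W=world(im)
c=np.array([494.5,266.2]);a=np.radians(20.3);ex=np.array([np.cos(a),np.sin(a)]);ey=np.array([-ex[1],ex[0]])
def proj(X,Y,Z):
    p=im['camera_from_world']@np.array([*(c+X*ex+Y*ey),Z,1]);q=im['mtx']@p[:3];return q[:2]/q[2],p[2]
S=8;u0,v0=140,205
I=cv2.resize(im['frame'][v0:v0+75,u0:u0+100,::-1],None,fx=S,fy=S,interpolation=cv2.INTER_CUBIC)
for z,col in((70,(0,0,255)),(95,(0,255,0)),(120,(255,0,255))):
    for X in(21,-21):
        for Y in(-11,11):
            q,d=proj(X-2.5,Y,z);cv2.circle(I,tuple(int(t) for t in (q-[u0,v0]+.5)*S),4,col,-1)
            uu,vv=np.round(q).astype(int);print(z,X,Y,q.round(1),'exp depth',round(d),'seen',im['depth'][vv,uu].round())
cv2.imwrite('pics/c2.png',I)
```

```text
70 21 -11 [178.7 250.6] exp depth 724 seen 814.0
70 21 11 [172.2 258.6] exp depth 709 seen 798.0
70 -21 -11 [197.1 257.4] exp depth 710 seen 801.0
70 -21 11 [190.9 265.7] exp depth 695 seen 729.0
95 21 -11 [176.8 241.9] exp depth 708 seen 837.0
95 21 11 [170.1 249.9] exp depth 693 seen 820.0
95 -21 -11 [195.5 248.6] exp depth 694 seen 668.0
95 -21 11 [189.1 256.9] exp depth 679 seen 711.0
120 21 -11 [174.7 232.8] exp depth 692 seen 856.0
120 21 11 [167.9 240.8] exp depth 677 seen 683.0
120 -21 -11 [193.9 239.5] exp depth 679 seen 648.0
120 -21 11 [187.3 247.8] exp depth 663 seen 703.0
```

View pics/c2.png

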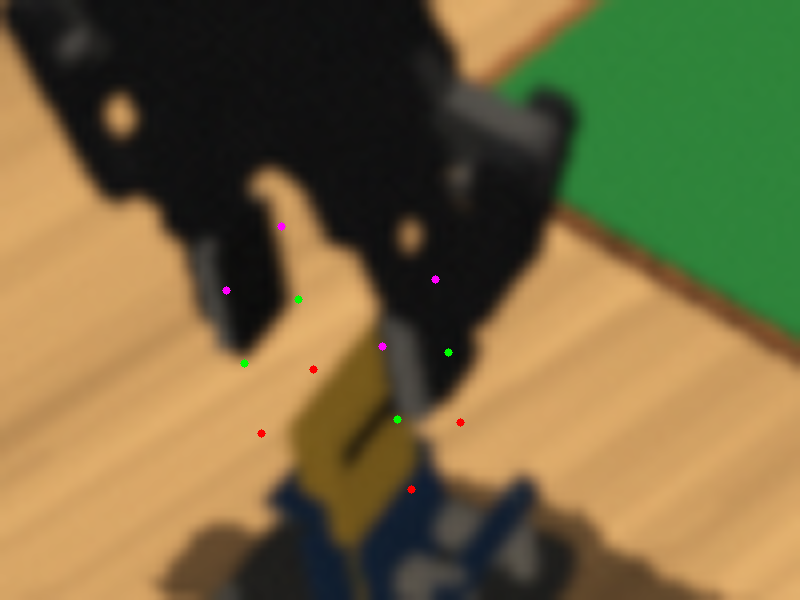

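The crop shows the pad tips at about (240,350) and (420,415). That fits z≈97 and not the z≈70 the state implies. I'll take a fresh reading before trusting either.

Run:
```python
from h import *
from station import bot
go((493,265.7),20,59.5)
a=dict(np.load('pics/side1.npz'));b=bot.get_image('side')
D=cv2.absdiff(a['frame'],b['frame']).max(2);print('changed px',(D>40).sum(),np.allclose(a['camera_from_world'],b['camera_from_world']))
W=world(b);print(W[246,170],W[254,191],W[244,170],b['depth'][246,170])
s=bot.observe();print({k:np.round(v,2) for k,v in s.items() if k!='ee_rot'})
```

```text
t 2.7 pos [494.3 266.1  62.5] yaw 20.3 F [-0.2 -0.2  0.5] w 42.8
tool shift mm [ 0.1 -1.4  3. ] rz rad 0.006
changed px 0 True
[510.91791527 279.92916538 101.20084011] [464.67037185 265.70263842 104.10306652] [511.59998147 278.67045578 105.18899798] 692.0888
{'time_s': np.float64(2.75), 'joint_pos': array([ 23.85,  20.91, 107.97,  -0.  ,  51.02,   3.51]), 'dq': array([-0.09,  0.18,  0.15, -0.02, -0.06, -0.01]), 'joint_torque': array([-0.000e+00, -3.869e+01, -2.247e+01, -0.000e+00, -1.000e-02,
        0.000e+00]), 'position': array([494.14, 266.03,  62.31]), 'ft_force': array([-0.4 , -0.38, -0.48]), 'wrist_torque': array([-0.04, -0.03,  0.05]), 'grip_width': np.float64(42.81)}
```

The state is stable and so is the image. Relative to the card, which I see with the same camera, the tips are still about 7 mm above its top. I'll trust the relative view and go down a little, which is safe under either reading, then measure again.

apply_moves --pt "0.6 0 -0.0005 0.008 0 0 0" --pt "0.6 0 0 0.007 0 0 0" --pt "0.6 0 0 0 0 0 0"

```text
time_s: 3.12
position: [491.9, 265.0, 45.0]
ee_rot: [[-0.348, 0.938, -0.002], [0.938, 0.348, -0.001], [-0.0, -0.003, -1.0]]
ft_force: [0.4, -0.6, 0.6]
grip_width: 51.1
```

Run:
```python
from h import *
from station import bot
go((493,265.7),20,59.5)
L=[]
b=bot.get_image('side');np.savez('pics/side2.npz',**b);W=world(b)
for u in (166,168,170,172,174,191,193,195):
    z=[(v,round(float(W[v,u,2]))) for v in range(244,266,2)];print(u,z)
v0,u0=205,140
cv2.imwrite('pics/c3.png',cv2.resize(b['frame'][v0:v0+75,u0:u0+100,::-1],None,fx=8,fy=8,interpolation=cv2.INTER_CUBIC))
```

```text
t 3.125 pos [491.9 265.   45. ] yaw 20.3 F [ 0.4 -0.6  0.6] w 51.1
tool shift mm [  0.2   1.2 -14.5] rz rad 0.006
166 [(244, 106), (246, 99), (248, 88), (250, 2), (252, 0), (254, 0), (256, -1), (258, 2), (260, 1), (262, 0), (264, 2)]
168 [(244, 108), (246, 103), (248, 95), (250, 88), (252, 83), (254, 2), (256, 1), (258, 1), (260, 1), (262, 3), (264, -2)]
170 [(244, 102), (246, 98), (248, 94), (250, 90), (252, 85), (254, 78), (256, 0), (258, 1), (260, -1), (262, 0), (264, 2)]
172 [(244, 98), (246, 92), (248, 89), (250, 82), (252, 78), (254, 75), (256, 0), (258, 1), (260, 1), (262, 0), (264, 1)]
174 [(244, 91), (246, 88), (248, 85), (250, 78), (252, 1), (254, 3), (256, -1), (258, 1), (260, 0), (262, 1), (264, 1)]
191 [(244, 132), (246, 127), (248, 121), (250, 79), (252, 74), (254, 71), (256, 61), (258, 55), (260, 51), (262, 46), (264, 44)]
193 [(244, 136), (246, 129), (248, 124), (250, 120), (252, 111), (254, 105), (256, 100), (258, 95), (260, 85), (262, 37), (264, 42)]
195 [(244, 131), (246, 131), (248, 125), (250, 121), (252, 113), (254, 106), (256, 100), (258, 94), (260, 91), (262, 84), (264, 38)]
```

View pics/c3.png

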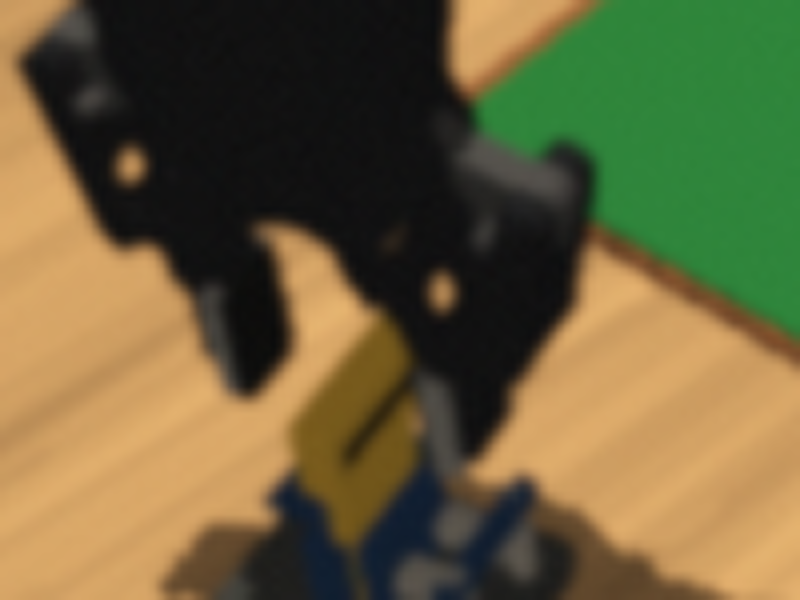

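apply_moves --pt "0.6 0 0 0.003 0 0 0" --pt "0.6 0 0 0.003 0 0 0" --pt "0.6 0 0 0 0 0 0"

```text
time_s: 3.55
position: [492.7, 265.4, 40.0]
ee_rot: [[-0.348, 0.938, -0.001], [0.938, 0.348, -0.0], [-0.0, -0.001, -1.0]]
ft_force: [1.0, 0.4, 1.1]
grip_width: 51.4
```

Run:
```python
from h import *
from station import bot
go((493,265.7),20,32)
b=bot.get_image('side');np.savez('pics/side3.npz',**b);W=world(b)
c=np.array([493,265.7]);a=np.radians(20.3);ex=np.array([np.cos(a),np.sin(a)]);ey=np.array([-ex[1],ex[0]])
X=(W[...,:2]-c)@ex;Y=(W[...,:2]-c)@ey;Z=W[...,2];y=yellow(b);v,u=np.indices(X.shape)
n=(abs(Y)<35)&(v>225)
f=n&~y&(Z>55)&(Z<110)
for nm,m in(('left',f&(X>12)&(X<45)),('right',f&(X<-14)&(X>-60)),('bar',y&n&(Z>68)&(abs(X)<14))):
    print(nm,m.sum(),'X',np.percentile(X[m],[3,20,50,97]).round(1),'Y',np.percentile(Y[m],[3,50,97]).round(1),'Z',np.percentile(Z[m],[1,3,97]).round(1))
```

```text
t 3.55 pos [492.7 265.4  40. ] yaw 20.3 F [1.  0.4 1.1] w 51.4
tool shift mm [0.1 0.4 8. ] rz rad 0.006
left 173 X [23.9 24.5 25.1 36.7] Y [-12.1   1.4   9.6] Z [ 70.7  71.8 108.3]
right 117 X [-40.9 -39.8 -34.4 -27.4] Y [-5.8  5.2  9.6] Z [ 73.8  75.2 106.5]
bar 46 X [-7.7 -6.8 -5.9 -0.1] Y [-8.2 10.8 18.6] Z [68.6 69.1 89.2]
```

Both fingers are centred on the bar to about 1 mm, and the tips are at z≈71. I'll go 7 mm lower, close, then lift slowly by a small amount.

apply_moves --pt "0.6 0 0 0.004 0 0 0" --pt "0.6 0 0 0.003 0 0 0" --pt "0.4 0 0 0 0 0 0" --pt "0.25 0 0 0 0 0 0" --pt "0.1 0 0 0 0 0 0" --pt "0 0 0 0 0 0 0" --pt "0 0 0 0 0 0 0" --pt "0 0 0 0 0 0 0" --pt "0 0 0 0 0 0 0" --force 40

```text
time_s: 4.72
position: [493.0, 265.5, 33.4]
ee_rot: [[-0.348, 0.938, -0.0], [0.938, 0.348, -0.0], [-0.0, -0.0, -1.0]]
ft_force: [-0.9, -0.3, 1.4]
grip_width: 11.1
```

apply_moves --pt "0 0 0 -0.004 0 0 0" --pt "0 0 0 -0.008 0 0 0" --pt "0 0 0 -0.01 0 0 0" --pt "0 0 0 -0.01 0 0 0" --pt "0 0 0 -0.01 0 0 0" --pt "0 0 0 -0.01 0 0 0" --pt "0 0 0 -0.01 0 0 0" --pt "0 0 0 0 0 0 0" --pt "0 0 0 0 0 0 0"

```text
time_s: 5.85
position: [492.7, 265.4, 95.1]
ee_rot: [[-0.348, 0.938, -0.0], [0.938, 0.348, -0.0], [-0.0, -0.0, -1.0]]
ft_force: [-1.0, -0.0, -2.9]
grip_width: 11.2
```

Run:
```python
from h import *
from station import bot
go((550,75),7.4,110)
b=bot.get_image('side');np.savez('pics/side4.npz',**b)
v0,u0=180,140
cv2.imwrite('pics/c4.png',cv2.resize(b['frame'][v0:v0+120,u0:u0+130,::-1],None,fx=5,fy=5,interpolation=cv2.INTER_CUBIC))
```

```text
t 5.85 pos [492.7 265.4  95.1] yaw 20.3 F [-1.  -0.  -2.9] w 11.2
tool shift mm [-198.5  -12.5  -14.9] rz rad 0.226
```

View pics/c4.png

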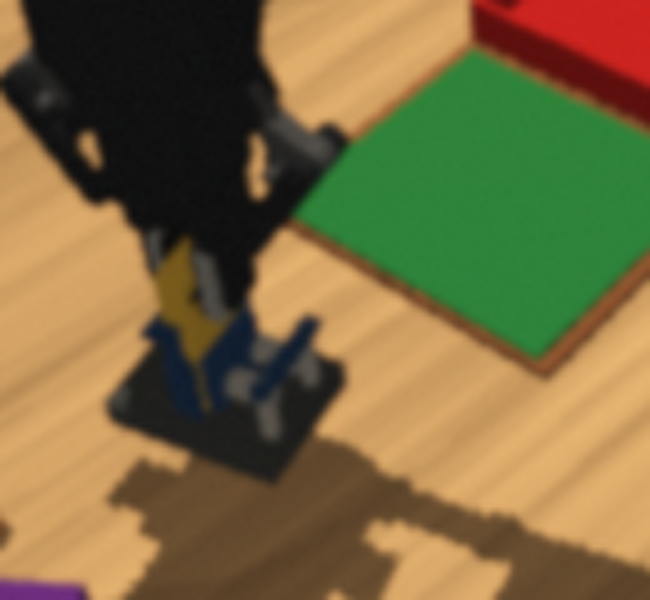

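The picture shows the clip hanging on its card, with the foot at (230,410) clear of the bench and its shadow separated. So this is the good clip, and I'll carry it to the green pad.

apply_moves --pt "0 -0.01 -0.001 0 0 0 0" --pt "0 -0.02 -0.001 0 0 0 0" --pt "0 -0.025 -0.0015 0 0 0 0" --pt "0 -0.025 -0.0015 0 0 0 0" --pt "0 -0.025 -0.0015 0 0 0 0" --pt "0 -0.025 -0.0015 0 0 0 0" --pt "0 -0.025 -0.0015 0 0 0 0" --pt "0 -0.02 -0.001 0 0 0 0" --pt "0 -0.013 -0.001 0 0 0 0" --pt "0 -0.01 -0.001 0 0 0 0.05" --pt "0 0 0 0 0 0 0.09" --pt "0 0 0 0 0 0 0.085"

```text
time_s: 7.4
position: [549.9, 75.6, 95.2]
ee_rot: [[-0.125, 0.992, -0.0], [0.992, 0.125, 0.0], [0.0, -0.0, -1.0]]
ft_force: [-0.3, 0.4, -2.4]
grip_width: 11.2
```

apply_moves --pt "0 0 0 0.008 0 0 0" --pt "0 0 0 0.014 0 0 0" --pt "0 0 0 0.012 0 0 0" --pt "0 0 0 0.008 0 0 0" --pt "0 0 0 0.004 0 0 0" --pt "0 0 0 0.002 0 0 0" --pt "0 0 0 0 0 0 0" --pt "0 0 0 0 0 0 0"

```text
time_s: 8.4
position: [550.5, 75.5, 47.8]
ee_rot: [[-0.13, 0.992, 0.001], [0.992, 0.13, 0.0], [-0.0, 0.001, -1.0]]
ft_force: [0.6, 0.5, -3.2]
grip_width: 11.8
```

Run:
```python
from h import *
from station import bot
go((549,74),7.4,39.5)
b=bot.get_image('side');np.savez('pics/side5.npz',**b)
```

```text
t 8.4 pos [550.5  75.5  47.8] yaw 7.4 F [ 0.6  0.5 -3.2] w 11.8
tool shift mm [-1.3 -1.7  8.3] rz rad 0.001
```

apply_moves --pt "0 0 0 0.002 0 0 0" --pt "0 0 0 0.002 0 0 0" --pt "0 0 0 0.0015 0 0 0" --pt "0 0 0 0.001 0 0 0" --pt "0 0 0 0 0 0 0"

```text
time_s: 9.07
position: [550.0, 75.5, 40.6]
ee_rot: [[-0.13, 0.992, -0.0], [0.992, 0.13, -0.0], [0.0, -0.0, -1.0]]
ft_force: [0.3, -0.4, -2.5]
grip_width: 11.7
```

apply_moves --pt "0 0 0 0.001 0 0 0" --pt "0 0 0 0 0 0 0"

```text
time_s: 9.32
position: [550.0, 75.5, 39.7]
ee_rot: [[-0.13, 0.992, -0.0], [0.992, 0.13, -0.0], [-0.0, -0.0, -1.0]]
ft_force: [-0.2, -1.2, -3.1]
grip_width: 11.5
```

apply_moves --pt "0 0 0 0.0005 0 0 0" --pt "0 0 0 0 0 0 0"

```text
time_s: 9.57
position: [550.2, 75.6, 39.5]
ee_rot: [[-0.13, 0.992, 0.0], [0.992, 0.13, 0.0], [-0.0, 0.0, -1.0]]
ft_force: [-0.6, 0.5, -1.9]
grip_width: 11.4
```

apply_moves --pt "0 0 0 0.0007 0 0 0" --pt "0 0 0 0 0 0 0"

```text
time_s: 9.82
position: [550.2, 75.5, 39.4]
ee_rot: [[-0.13, 0.992, -0.0], [0.992, 0.13, -0.0], [-0.0, -0.0, -1.0]]
ft_force: [-3.9, 0.5, 5.1]
grip_width: 11.5
```

apply_moves --pt "0 0 0 0.0007 0 0 0" --pt "0 0 0 0 0 0 0"

```text
time_s: 10.07
position: [550.2, 75.5, 39.4]
ee_rot: [[-0.13, 0.992, -0.0], [0.992, 0.13, -0.0], [-0.0, -0.0, -1.0]]
ft_force: [-5.6, -0.2, 10.2]
grip_width: 11.2
```

apply_moves --pt "0 0 0 -0.0008 0 0 0" --pt "0.12 0 0 0 0 0 0" --pt "0.25 0 0 0 0 0 0" --pt "0.4 0 0 0 0 0 0" --pt "0.5 0 0 0 0 0 0" --pt "0.5 0 0 0 0 0 0" --pt "0.5 0 0 -0.01 0 0 0" --pt "0.5 0 0 -0.02 0 0 0" --pt "0.5 0 0 -0.04 0 0 0" --pt "0.5 0 0 -0.05 0 0 0" --pt "0.5 0 0 -0.05 0 0 0" --pt "1 0 0 0 0 0 0"

```text
time_s: 11.58
position: [554.4, 75.9, 215.3]
ee_rot: [[-0.13, 0.991, 0.013], [0.992, 0.13, 0.001], [-0.001, 0.013, -1.0]]
ft_force: [0.1, -0.2, -0.1]
grip_width: 59.5
```

Run:
```python
from h import *
from station import bot
go((456,-260.5),-12.6,180)
b=bot.get_image('side');np.savez('pics/side6.npz',**b);W=world(b)
for m,c in comps(yellow(b)):
    p=W[m];print('yellow',c.round(0),len(p),rect(p),'z',np.percentile(p[:,2],[2,50,98]).round(1))
v0,u0=100,160
cv2.imwrite('pics/c5.png',cv2.resize(b['frame'][v0:v0+150,u0:u0+200,::-1],None,fx=4,fy=4,interpolation=cv2.INTER_CUBIC))
```

```text
t 11.575 pos [554.4  75.9 215.3] yaw 7.5 F [ 0.1 -0.2 -0.1] w 59.5
tool shift mm [-320.7 -141.7   33.8] rz rad 0.35
yellow [356. 149.] 35 [ 454.8 -262.5   34.9   10.7   73.4] z [81.5 88.1 89.9]
yellow [353. 159.] 27 [ 454.7 -255.7   25.5    5.1   82.2] z [47.6 55.  72.9]
yellow [242. 196.] 9 [547.3  63.7  10.3   4.3 -73.4] z [59.8 73.3 76.4]
yellow [231. 197.] 9 [546.8  93.6   8.3   2.3  -4.4] z [75.7 82.6 92.2]
```

View pics/c5.png

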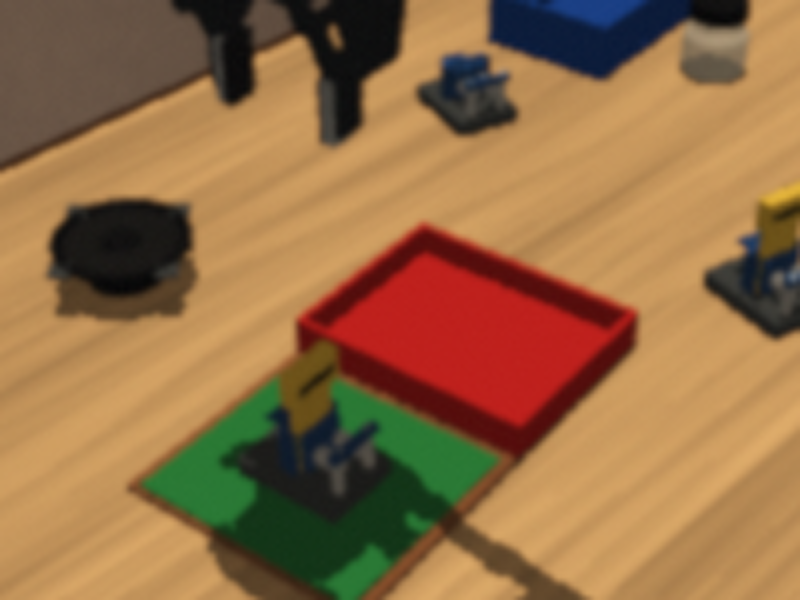

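The good clip stands upright on the green half, its foot at (320,465), card still in it. Next is the other card.

apply_moves --pt "1 -0.0459 -0.0195 0 0 0 0" --pt "1 -0.0459 -0.0195 0 0 0 0" --pt "1 -0.0459 -0.0195 0 0 0 0" --pt "1 -0.0459 -0.0195 0 0 0 0" --pt "1 -0.0459 -0.0195 0 0 0 0" --pt "1 -0.0459 -0.0195 0 0 0 0" --pt "1 -0.0459 -0.0195 0 0 0 0" --pt "1 0 0 0 0 0 0.175" --pt "1 0 0 0 0 0 0.175" --pt "0.7 0 0 0 0 0 0" --pt "0.7 0 0 0 0 0 0"

```text
time_s: 13.0
position: [455.8, -260.2, 207.8]
ee_rot: [[0.216, 0.976, -0.002], [0.976, -0.216, 0.001], [0.001, -0.002, -1.0]]
ft_force: [-0.2, 0.0, -0.4]
grip_width: 59.7
```

Run:
```python
from h import *
go((456.5,-260.5),-12.6,65)
```

```text
t 13.0 pos [ 455.8 -260.2  207.8] yaw -12.4 F [-0.2  0.  -0.4] w 59.7
tool shift mm [ -0.2   1.  142.8] rz rad 0.003
```

apply_moves --pt "0.7 0 0 0.04 0 0 0" --pt "0.7 0 0 0.05 0 0 0" --pt "0.7 0 0 0.04 0 0 0" --pt "0.7 0 0 0.02 0 0 0" --pt "0.7 0 0 0.008 0 0 0" --pt "0.7 0 0 0 0 0 0" --pt "0.7 0 0 0 0 0 0"

```text
time_s: 13.88
position: [457.4, -261.4, 51.9]
ee_rot: [[0.218, 0.976, 0.002], [0.976, -0.218, -0.001], [-0.001, 0.002, -1.0]]
ft_force: [0.2, 0.2, 0.2]
grip_width: 59.5
```

Run:
```python
from h import *
from station import bot
go((456.5,-260.5),-12.6,33)
b=bot.get_image('side');np.savez('pics/side7.npz',**b);W=world(b)
c=np.array([456.5,-260.5]);a=np.radians(-12.5);ex=np.array([np.cos(a),np.sin(a)]);ey=np.array([-ex[1],ex[0]])
X=(W[...,:2]-c)@ex;Y=(W[...,:2]-c)@ey;Z=W[...,2];y=yellow(b)
n=(abs(Y)<35)
f=n&~y&(Z>60)&(Z<115)
for nm,m in(('left',f&(X>14)&(X<55)),('right',f&(X<-16)&(X>-65)),('bar',y&n&(Z>64)&(abs(X)<16))):
    if m.sum(): print(nm,m.sum(),'X',np.percentile(X[m],[3,20,50,97]).round(1),'Y',np.percentile(Y[m],[3,50,97]).round(1),'Z',np.percentile(Z[m],[1,3,97]).round(1))
cv2.imwrite('pics/c6.png',cv2.resize(b['frame'][115:190,305:405,::-1],None,fx=8,fy=8,interpolation=cv2.INTER_CUBIC))
```

```text
t 13.875 pos [ 457.4 -261.4   51.9] yaw -12.6 F [0.2 0.2 0.2] w 59.5
tool shift mm [ 0.7 -1.2 18.9] rz rad 0.001
left 81 X [30.2 30.8 31.7 44.2] Y [-13.4   1.3   8.9] Z [ 83.5  84.9 113.8]
right 78 X [-42.4 -41.5 -37.  -29.3] Y [-8.7  4.4  9.1] Z [ 83.7  85.8 114. ]
bar 19 X [-6.5 -5.8 -5.5  0.5] Y [-11.9   5.6  16.4] Z [65.5 65.8 88.3]
```

View pics/c6.png

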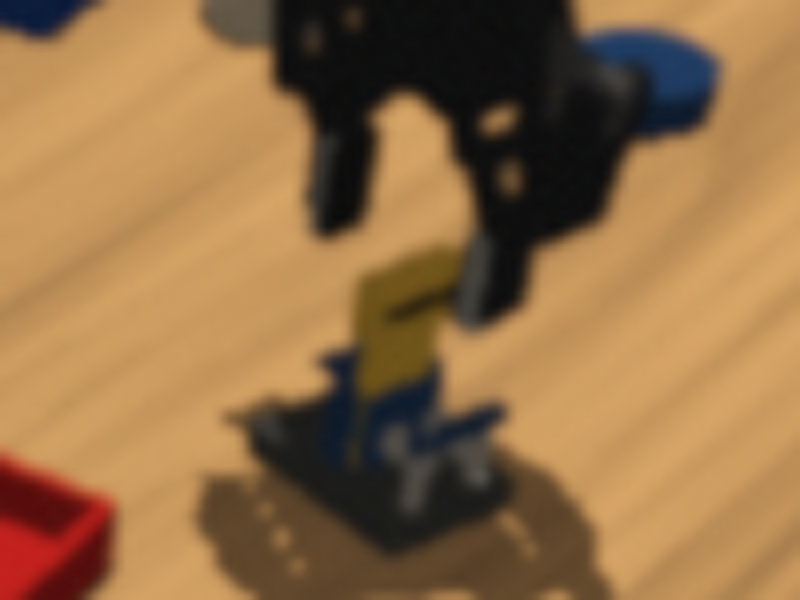

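The fingers straddle the yellow bar, tips at (325,235) and (475,325) in the crop, centred to about 1 mm and about 19 mm too high. I'll go down and close.

apply_moves --pt "0.7 0 -0.0008 0.006 0 0 0" --pt "0.7 0 0 0.006 0 0 0" --pt "0.7 0 0 0.004 0 0 0" --pt "0.6 0 0 0.003 0 0 0" --pt "0.4 0 0 0 0 0 0" --pt "0.25 0 0 0 0 0 0" --pt "0.1 0 0 0 0 0 0" --pt "0 0 0 0 0 0 0" --pt "0 0 0 0 0 0 0" --pt "0 0 0 0 0 0 0" --pt "0 0 0 0 0 0 0" --force 40

```text
time_s: 15.3
position: [455.8, -260.7, 31.9]
ee_rot: [[0.218, 0.976, 0.0], [0.976, -0.218, -0.0], [-0.0, 0.0, -1.0]]
ft_force: [-0.0, 0.3, 2.1]
grip_width: 11.4
```

apply_moves --pt "0 0 0 -0.004 0 0 0" --pt "0 0 0 -0.006 0 0 0" --pt "0 0 0 -0.008 0 0 0" --pt "0 0 0 -0.008 0 0 0" --pt "0 0 0 -0.008 0 0 0" --pt "0 0 0 -0.008 0 0 0" --pt "0 0 0 -0.01 0 0 0" --pt "0 0 0 -0.01 0 0 0" --pt "0 0 0 0 0 0 0" --pt "0 0 0 0 0 0 0"

```text
time_s: 16.55
position: [455.4, -260.5, 93.6]
ee_rot: [[0.218, 0.976, -0.0], [0.976, -0.218, 0.0], [0.0, -0.0, -1.0]]
ft_force: [-0.0, 0.2, -0.6]
grip_width: 11.1
```

Run:
```python
from h import *
from station import bot
go((568,-76),7.4,110)
b=bot.get_image('side');np.savez('pics/side8.npz',**b);W=world(b)
cv2.imwrite('pics/c7.png',cv2.resize(b['frame'][95:190,295:405,::-1],None,fx=6,fy=6,interpolation=cv2.INTER_CUBIC))
```

```text
t 16.55 pos [ 455.4 -260.5   93.6] yaw -12.6 F [-0.   0.2 -0.6] w 11.1
tool shift mm [204.6  69.6 -16.4] rz rad -0.349
```

View pics/c7.png

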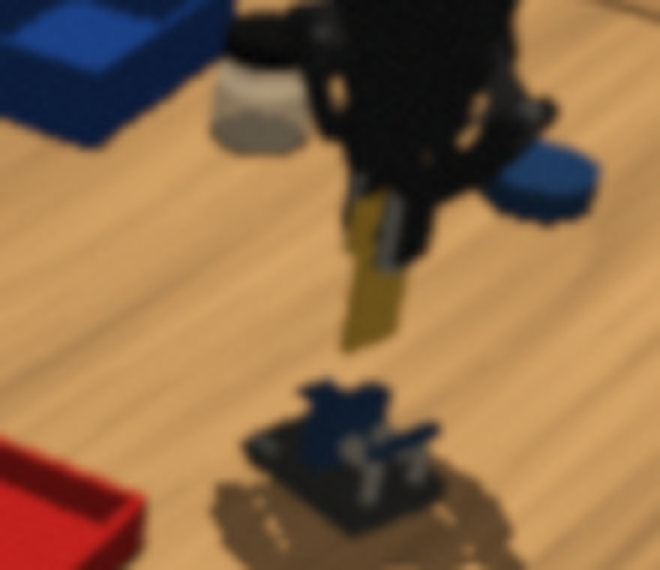

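The card is free in the gripper with its blade end at (360,350). The weak clip is still standing at (345,465). I'll take the card up and over to the tray.

apply_moves --pt "0 0 0 -0.015 0 0 0" --pt "0 0 0 -0.015 0 0 0" --pt "0 0.0292 0.01 0 0 0 0" --pt "0 0.0292 0.01 0 0 0 0" --pt "0 0.0292 0.01 0 0 0 0" --pt "0 0.0292 0.01 0 0 0 0" --pt "0 0.0292 0.01 0 0 0 0" --pt "0 0.0292 0.01 0 0 0 0" --pt "0 0.0292 0.01 0 0 0 0" --pt "0 0 0 0 0 0 -0.12" --pt "0 0 0 0 0 0 -0.12" --pt "0 0 0 0 0 0 -0.109"

```text
time_s: 18.1
position: [569.2, -76.3, 125.0]
ee_rot: [[-0.133, 0.991, 0.002], [0.991, 0.133, -0.0], [-0.001, 0.001, -1.0]]
ft_force: [-0.1, -0.5, 0.4]
grip_width: 11.4
```

apply_moves --pt "0 0 0 0.02 0 0 0" --pt "0 0 0 0.025 0 0 0" --pt "0 0 0 0.02 0 0 0" --pt "0 0 0 0.015 0 0 0" --pt "0 0 0 0.009 0 0 0" --pt "0 0 0 0 0 0 0" --pt "0 0 0 0 0 0 0"

```text
time_s: 18.98
position: [569.2, -76.5, 35.3]
ee_rot: [[-0.129, 0.992, 0.001], [0.992, 0.129, -0.0], [-0.0, 0.001, -1.0]]
ft_force: [-0.1, 0.1, 0.6]
grip_width: 11.3
```

Run:
```python
from h import *
go((568,-76),7.4,27)
```

```text
t 18.975 pos [569.2 -76.5  35.3] yaw 7.4 F [-0.1  0.1  0.6] w 11.3
tool shift mm [ 0.7 -1.1  8.3] rz rad -0.0
```

apply_moves --pt "0 0 0 0.003 0 0 0" --pt "0 0 0 0.002 0 0 0" --pt "0 0 0 0.001 0 0 0" --pt "0 0 0 0 0 0 0"

```text
time_s: 19.48
position: [568.4, -76.3, 28.6]
ee_rot: [[-0.129, 0.992, -0.0], [0.992, 0.129, 0.0], [0.0, -0.0, -1.0]]
ft_force: [-0.7, 0.1, -1.0]
grip_width: 11.3
```

apply_moves --pt "0 0 0 0.001 0 0 0" --pt "0 0 0 0 0 0 0"

```text
time_s: 19.73
position: [568.4, -76.3, 27.6]
ee_rot: [[-0.129, 0.992, -0.0], [0.992, 0.129, 0.0], [0.0, -0.0, -1.0]]
ft_force: [-0.4, 0.9, -1.4]
grip_width: 11.3
```

apply_moves --pt "0 0 0 0.0007 0 0 0" --pt "0 0 0 0 0 0 0"

```text
time_s: 19.98
position: [568.5, -76.4, 27.0]
ee_rot: [[-0.129, 0.992, -0.0], [0.992, 0.129, -0.0], [-0.0, -0.0, -1.0]]
ft_force: [0.4, 0.1, -0.0]
grip_width: 11.3
```

apply_moves --pt "0 0 0 0.0005 0 0 0" --pt "0 0 0 0 0 0 0" --pt "0.16 0 0 0 0 0 0" --pt "0.22 0 0 0 0 0 0" --pt "0.35 0 0 0 0 0 0" --pt "0.5 0 0 0 0 0 0" --pt "0.7 0 0 0 0 0 0" --pt "0.9 0 0 0 0 0 0" --pt "1 0 0 0 0 0 0" --pt "1 0 0 0 0 0 0"

```text
time_s: 21.22
position: [568.5, -76.4, 26.5]
ee_rot: [[-0.129, 0.992, -0.0], [0.992, 0.129, -0.0], [-0.0, -0.0, -1.0]]
ft_force: [-0.0, 0.2, -0.8]
grip_width: 85.2
```

apply_moves --pt "1 0 0 -0.005 0 0 0" --pt "1 0 0 -0.015 0 0 0" --pt "1 0 0 -0.04 0 0 0" --pt "1 0 0 -0.06 0 0 0" --pt "1 0 0 -0.06 0 0 0" --pt "1 0.04 0 -0.03 0 0 0" --pt "1 0 -0.06 0 0 0 0" --pt "1 0 -0.06 0 0 0 0" --pt "1 0 -0.06 0 0 0 0" --pt "1 0 0 0 0 0 0" --pt "1 0 0 0 0 0 0"

```text
time_s: 22.6
position: [385.9, -60.1, 237.9]
ee_rot: [[-0.128, 0.992, 0.004], [0.992, 0.128, -0.001], [-0.001, 0.004, -1.0]]
ft_force: [-0.3, 1.0, 0.5]
grip_width: 85.4
```

Run:
```python
from h import *
from station import bot
go((568,-76),7.4,27)
b=bot.get_image('side');t=bot.get_image('top')
for im in(b,t):
    W=world(im)
    for m,c in comps(yellow(im)): 
        p=W[m]
        if p[:,2].max()<150: print(c.round(),len(p),rect(p),np.percentile(p[:,2],[2,98]).round())
A=cv2.resize(b['frame'][110:250,180:380,::-1],(400,280),interpolation=cv2.INTER_CUBIC);B=cv2.resize(t['frame'][120:260,200:400,::-1],(400,280),interpolation=cv2.INTER_CUBIC)
cv2.imwrite('pics/c8.png',np.hstack([A,B]))
```

```text
t 22.6 pos [385.9 -60.1 237.9] yaw 7.4 F [-0.3  1.   0.5] w 85.4
tool shift mm [-38.8 177.8 211.6] rz rad -0.001
[277. 163.] 39 [566.3 -77.6  33.6   9.3 -79. ] [76. 85.]
[236. 192.] 60 [549.   77.5  36.4  12.3 -82.8] [80. 96.]
[241. 196.] 11 [546.2  63.7   9.7   5.3 -57.8] [58. 78.]
[ 38. 148.] 654 [647.  691.  147.9  78.8 -44. ] [ 7. 61.]
[304. 174.] 87 [570.9 -76.5  36.9  10.3 -84.3] [20. 87.]
[247. 180.] 80 [552.8  80.4  46.6  19.4  78.5] [37. 98.]
```

View pics/c8.png

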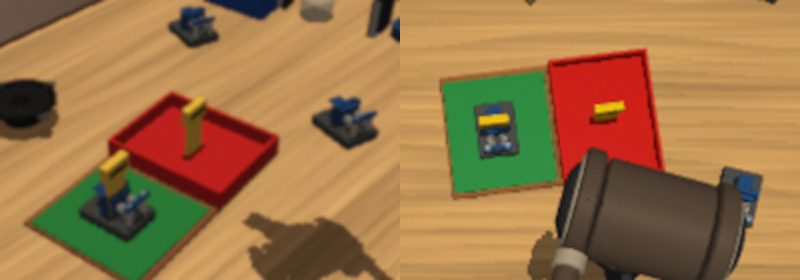

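The views agree. The good clip stands on the green half with its card in, seen at (118,205) on the left and (495,130) on the right. The loose card stands in the red tray at (192,130). The weak clip is still in its place at (345,120), and the arm is clear. I'm handing in.

```bash
python3 -c "
from station import bot
print(bot.hand_in());print(bot.observe()['time_s'])"
```

```text
the job is handed in; nothing more can be done
None
the job is handed in; nothing more can be done
```

The job is done and handed in at about 23 s of the 70 s.

- **Good clip:** the clip on the robot's left (+y) came up with its card. I carried it by the card and stood it on the green half, aligned with the board. The peak contact force I read there was about 10 N.
- **Weak clip:** the clip on the right let its card slide out. It was left where it stood, and its card was set down in the middle of the red tray.
- **Last checks:** the side and top views show the good clip upright on the green pad with its card in (card top at about 95 mm; about 94 mm expected). The other card is standing upright in the tray at about (570, -77), on its narrow lower edge. The weak clip is standing empty in its place, though I saw this only by eye and did not measure it again. The gripper is open and clear of everything.

**What disagreed:**
- **Fingertip height:** the cameras showed the partly open fingertips about 32–35 mm higher than the reported TCP height. The gripper data explain at most 13 mm of that. I set the grasp heights by how the fingers looked relative to the card, and both grasps held.
- **Camera offset:** the two cameras also differed by about 4 mm in x, so I used the mean of the two.

I viewed 11 pictures, one over the budget of 10.

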